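Index a swivel bin arm one hole

TASK

The blue swivel arm that carries the pick bin is locked by a spring index pin with a red pull ring. Hook a fingertip under the ring and lift the pin clear of its hole, swing the arm exactly one hole towards the grey crate, and let the pin spring fully down into that next hole, then take the finger out of the ring. Hook the ring, do not pinch it or wrench it, and leave everything else on the table undisturbed.

Things in the scene. Friction and masses are not known exactly. Their poses are not given: they have to be found in the camera images.
- stand: Fixed pedestal of the swivel arm: dark foot 150 mm across, grey column, aluminium index plate 180 x 170 mm with its top 80 mm above the table. Origin on the table, on the upright pivot axis; x runs out along the plate's middle (away from the robot, turned up to 15 degrees), y to its left. Five 12 mm holes on an arc of radius 115 mm about the pivot, at -30, -15, 0, 15, 30 degrees from x.
- swing_arm (a joint): Angle of the blue swivel arm about the pivot, rad: 0 = along the stand's x axis, pin in the middle hole (the start); positive = turned left (towards the stand's +y, counter-clockwise from above); stops at +-0.56. One hole is 0.262 rad. With the pin down it is locked with 0.5 degree of play; with the pin out it turns with slight friction (some 2 N at the ring) and stays where it is left.
- pivot (a point): Point on the pivot axis at the top face of the arm, 94 mm above the table. The arm, a flat bar 46 mm wide, runs outward from here. On it: a dark pivot cap (52 mm across, top at 117 mm above the table) and, 115 mm out, the pin's dark housing (34 mm across, top at 125 mm).
- bin_mid (a point): Centre of the blue open-front bin that rides on the swivel arm: 125 mm long, 105 mm wide, from 98 to 168 mm above the table, reaching from 209 to 335 mm from the pivot. It turns with the arm.
- index_pin (a joint): Lift of the spring index pin, m: 0 = fully down in a hole, about 0.009 = resting on the plate between holes, 0.012 or more = well clear, upper stop at 0.020. It moves straight up and down in the arm, 115 mm from the pivot. A spring pulls it down, about 4 N seated and 8 N at the stop. Let go, it springs down and enters a hole only where there is one; its nose is rounded.
- ring_eye (a point): Centre of the red pull ring, rigid on the pin's top: 48 mm inside, 60 mm outside, wire 6 mm. Pin down: 159 mm above the table, 137 mm from the pivot, straight along the arm. It leans back 52 degrees from upright, upper edge outward, lower edge on the pin, so a finger pointing outward along the arm and 30 to 45 degrees off straight down passes through it; behind it 50 mm are free before the bin.
- crate_mid (a point): Grey plastic crate with trays in it, 300 x 200 x 120 mm, standing on the table to the left or to the right of the swivel arm; the point is its centre, 60 mm above the table. It shows the side towards which the arm is to be swung: left if it lies on the stand's +y side, right if on the -y side. Not to be touched.
- green_bin: Green open-front bin 260 x 180 x 125 mm with metal clips in it, on the other side of the arm; origin at the centre of its underside. Bystander.
- tray_stack: Stack of three white formed trays, 200 x 140 x 54 mm; origin at the centre of its underside. Bystander.
- tape_roll: Brown roll of packing tape lying flat near the arm, 104 mm across, 48 mm high, origin at the centre of its underside. Bystander.
- screwdriver: Red-handled screwdriver lying on the table near the arm, 190 mm long. Bystander.
- label_roll: White label roll standing on end, 90 mm across, 60 mm high, origin at the centre of its underside. Bystander.
- glue_jar: White jar with a red lid, 70 mm across, 95 mm high, origin at the centre of its underside. Bystander.
- plug_gauge: Steel plug gauge standing on end, 26 mm across, 80 mm high, origin at the centre of its underside. Bystander.

How it is judged:
On the way, in this order (a step that is already met when the one before it is completed fails the run):
1. a finger under the ring holds the pin lifted clear of its hole, with the arm still at that hole (value of joint index_pin above 0.007 m and value of joint swing_arm between -0.07 and 0.07 rad and contact force between the fingers and index_pin above 1 N), for 0.1 s.
2. the arm has been swung more than half a hole towards the grey crate (((y of crate_mid in the frame of stand above 0 m and value of joint swing_arm above 0.14 rad) or (y of crate_mid in the frame of stand below 0 m and value of joint swing_arm below -0.14 rad))), for 0.1 s.
3. the pin has dropped fully into the next hole (((y of crate_mid in the frame of stand above 0 m and value of joint swing_arm between 0.2268 and 0.2968 rad and value of joint index_pin below 0.002 m) or (y of crate_mid in the frame of stand below 0 m and value of joint swing_arm between -0.2968 and -0.2268 rad and value of joint index_pin below 0.002 m))), for 0.2 s.
At the end, for the whole second after the job is handed in: The swivel arm stands at the hole next to its first one on the grey crate's side (within 0.035 rad, 2 degrees), still, with the index pin fully down (within 2 mm) in that hole (((y of crate_mid in the frame of stand above 0 m and value of joint swing_arm between 0.2268 and 0.2968 rad and value of joint index_pin below 0.002 m) or (y of crate_mid in the frame of stand below 0 m and value of joint swing_arm between -0.2968 and -0.2268 rad and value of joint index_pin below 0.002 m)) and velocity of joint swing_arm between -0.02 and 0.02 rad/s); the robot touches nothing.
It fails at once if the arm was swung beyond the next hole, or the wrong way (by more than half a hole) ((y of crate_mid in the frame of stand above 0 m and (value of joint swing_arm above 0.3927 rad or value of joint swing_arm below -0.1309 rad)) or (y of crate_mid in the frame of stand below 0 m and (value of joint swing_arm below -0.3927 rad or value of joint swing_arm above 0.1309 rad))).
It fails at once if the pin was lifted by a pinched or wrenched ring (over 30 N of finger contact while the pin is up) (value of joint index_pin above 0.004 m and contact force between the fingers and index_pin above 30 N).
It fails at once if the ring or pin was wrenched (over 60 N) (contact force between the fingers and index_pin above 60 N).
It fails at once if a thing on the table was lifted, carried or pushed about (30 mm) (distance of any of crate_mid, green_bin, tray_stack, tape_roll, screwdriver, label_roll, glue_jar, plug_gauge from where it was at the start of the episode above 0.03 m).
It also fails if it takes over 48 s, if anything falls off the work surface, if the arm or the gripper's body presses on something with over 40 N, if the wrist force passes 120 N, or if a joint passes its speed limit or range.

ROBOT

A 6-joint arm with a two-finger parallel gripper is mounted at the origin on the work surface. World frame = base frame: x ahead of the robot, y to its left, z up, the work surface at z = 0. Lengths are in m, angles in rad, forces in N, time in s.
With the tool pointing down it reaches from about 0.425 to 0.95 m from the base axis. Payload 3.5 kg.
Tool frame: the origin (TCP) lies on the centre line of the jaws, within the pads' length; the fingertips stand 11 mm ahead of it and the grasp point (between the pads) lies 8 mm behind it; z points along the fingers, y is the line along which they close (so a half turn about z gives the same grasp; the last joint's range is limited). The gripper opens to 85 mm and grips with 20 to 120 N. Pads are 22 mm wide; open, the fingers measure 114 mm over their backs; the gripper's body (76 mm by 85 mm) begins 54 mm behind the grasp point. The pads swing forward as they close: fully open they stand 13 mm farther back than shut.
Start: joints at [-1.37, 0.286, 1.577, -0, 1.279, -0.15], TCP at [0.232, -0.634, 0.242] pointing down, gripper open.
Joint ranges: [-2.77, 2.77], [-0.9, 2.22], [0.21, 2.48], [-1.53, 4.67], [0.24, 2.81], [-2.84, 2.84]. Speed limits (rad/s): [2.79, 2.79, 3.14, 3.14, 3.14, 3.14].

INTERFACE

Orientations are given as a unit quaternion [x, y, z, w].
In Python, from plant import ctrl gives the robot as it stands.
- The arm moves only by the tool step_arm, never from a script. Its argument "motion" is a list of rows, each an object with "offset": the shift along the tool's x, y, z in m, a list of three; "twist": the turn about the tool's z in degrees. A call has 1 to 12 rows; each row is the pose to reach, as a shift and turn from the pose commanded when the call began, along the tool's axes at that moment; what a row does not reach only later rows make up. A row lasts 1/10 s, in which the tool goes at most 50 mm and 8.59 degrees, less where a joint would pass 70% of its speed; a pose out of reach is approached as far as the arm can. A call with a gripper value outside its range is refused whole. "gripper" is the finger opening in m, from 0 to 0.0854, set as the call begins (left out, the last holds). The fingers move at their own pace and stop on an object; "grip_force" is the grip in N (left out, the last holds). Time passes only in rows, so rows that repeat a pose let the fingers close. It gives the time, the measured TCP pose, the force, the opening and the grip force at its end, in the units of the state.
- ctrl.get_state(): the state, without advancing time (a new reading comes with each control period).
- ctrl.read_camera(name): name is "scene" or "top" or "wrist"; returns the picture (384x512x3 uint8, blue, green, red); there is no depth.
- ctrl.calibration(name): a dict with "fx", "fy", "cx", "cy" (pixels), "k1" (the pictures are not rectified: a ray, as slopes to the right and down, at radius r is drawn at 1 + k1 r^2 times it, then the intrinsics apply), "cam_to_world" (4x4, takes a point from camera to world coordinates). Camera axes: x right, y up, looking along -z (the intrinsics and any distortion apply to the point x, -y, -z); pixel columns grow to the right and rows downward; lengths in m; the calibration is good to about 2 mm. A picture is of the moment at which its call begins: read the wrist's pose just before it. calibration takes no time and is no camera call; for the wrist camera it gives the pose at the moment of the call.
- ctrl.sign_off(): hands the job in; it is judged then, once.
The state is a dict: "time": time; "qpos": joint angles; "dq": joint speeds; "joint_efforts": joint torques, N m; "eef_pos": TCP position; "tcp_rot": TCP orientation; "contact_force": force on the tool from outside, world axes, zero at the start; "wrist_torque": the same for the moment, N m; "opening": opening from 0.0 (shut) to 1.0 (fully open); "finger_force": force on a finger pad.
Only numpy, scipy, OpenCV 4.12 (cv2) and the standard library are available. Lean on these libraries where they do the work, as an engineer would, in place of code of your own. Each camera call takes 0.05 s, during which the arm holds its last target. There are 200 camera calls.

## Working session

There is one attempt and no reset: what is moved stays moved. The work goes in short steps, Python scripts to look and compute and a tool call to move; the robot and the scene stay as the last step left them, time stands still between calls to the robot, and variables do not carry over. Pictures are saved under pics/ and viewed, at most 10 in all, crops included, and the job is handed in when it is done.

Besides the shell and the picture viewer there is one more tool, called after "Emit:" as name([rows], argument=value, ...), one row to a line, values as JSON. step_arm: Moves the arm, as the interface text tells. Its arguments: {"type":"object","properties":{"motion":{"type":"array"},"gripper":{"type":"number"},"grip_force":{"type":"number"}},"required":["motion"]}

```bash
mkdir -p pics; ls
cat > h.py <<'E'
import numpy as np, cv2
from plant import ctrl
from scipy.spatial.transform import Rotation as R
def look(n,f):
    c=ctrl.calibration(n); im=ctrl.read_camera(n); cv2.imwrite('pics/'+f+'.png',im); np.savez('pics/'+f+'.npz',**{k:np.array(v) for k,v in c.items()}); return im,c
def ray(c,u,v):
    K=np.array([[c['fx'],0,c['cx']],[0,c['fy'],c['cy']],[0,0,1.]]);d=np.array([float(c['k1']),0,0,0])
    p=cv2.undistortPoints(np.array([[[u,v]]],float),K,d)[0,0]
    T=np.array(c['cam_to_world']); return T[:3,3],T[:3,:3]@np.array([p[0],-p[1],-1])
def onz(c,u,v,z):
    o,d=ray(c,u,v); return o+d*(z-o[2])/d[2]
def proj(c,P):
    T=np.array(c['cam_to_world']); q=T[:3,:3].T@(np.array(P)-T[:3,3]); x,y=q[0]/-q[2],-q[1]/-q[2]; s=1+c['k1']*(x*x+y*y)
    return np.array([c['fx']*x*s+c['cx'],c['fy']*y*s+c['cy']])
E
python3 - <<'E'
from h import *
s=ctrl.get_state();print(s)
a,c=look('top','top0');b,d=look('scene','scene0')
print(np.round(c['cam_to_world'],3),np.round(d['cam_to_world'],3),c['fx'],c['k1'])
E
```

```text
pics
{'time': 0.0, 'qpos': array([-1.37001550e+00,  2.87189152e-01,  1.57817887e+00, -2.37132130e-05,
        1.27860314e+00, -1.49997159e-01]), 'dq': array([-1.02882044e-03, -9.02929584e-04,  5.18922504e-04, -1.46620360e-03,
        7.01375786e-05,  6.20549592e-04]), 'joint_efforts': array([ 2.54361294e-04, -4.05980980e+01, -2.92624658e+01, -1.35011492e-04,
        5.89473973e-03, -1.56809701e-06]), 'eef_pos': array([ 0.23184589, -0.63325937,  0.24093048]), 'tcp_rot': array([ 9.84657443e-01,  1.74494430e-01, -4.15404190e-05, -1.18858221e-03]), 'contact_force': array([ 0.77107071, -0.69449398, -0.37832498]), 'wrist_torque': array([-0.01617646, -0.06753104,  0.03888162]), 'finger_force': 0.0, 'opening': 0.9960529945816918}
[[ 0.002  0.991 -0.131  0.39 ]
 [-1.     0.    -0.013 -0.014]
 [-0.013  0.131  0.991  1.293]
 [ 0.     0.     0.     1.   ]] [[-0.603 -0.489  0.631  1.324]
 [ 0.798 -0.39   0.46   0.554]
 [ 0.021  0.78   0.625  0.907]
 [ 0.     0.     0.     1.   ]] 388.19516993051855 0.03783401502604439
```

View pics/top0.png

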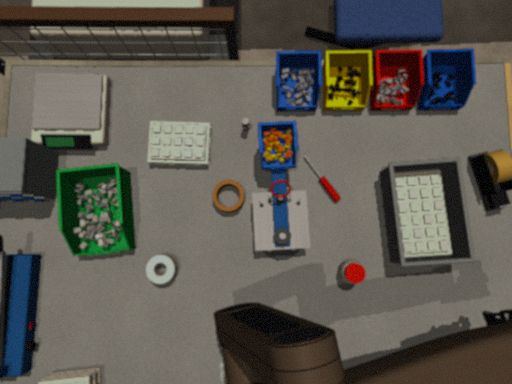

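View pics/scene0.png

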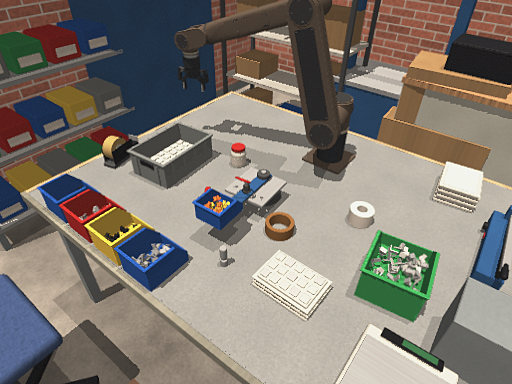

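The top view shows the arm running from the pivot cap at (282,237) to the ring at about (281,187) and the blue bin at (278,145). The grey crate is at (425,215), on the right (-y), so the swing is negative. In the scene view the ring is near (243,183).

Run:
```python
from h import *
L=lambda f:(cv2.imread(f'pics/{f}.png'),{k:(v if v.ndim else float(v)) for k,v in np.load(f'pics/{f}.npz').items()})
a,c=L('top0');b,d=L('scene0')
def comps(im,x0,x1,y0,y1,kind):
    h=cv2.cvtColor(im,cv2.COLOR_BGR2HSV).astype(int)
    if kind=='red': m=((h[...,0]<8)|(h[...,0]>170))&(h[...,1]>140)&(h[...,2]>70)
    if kind=='blue': m=(h[...,0]>100)&(h[...,0]<125)&(h[...,1]>120)
    if kind=='dark': m=(h[...,2]<75)&(h[...,1]<110)
    k=np.zeros(m.shape,np.uint8);k[y0:y1,x0:x1]=m[y0:y1,x0:x1]
    n,l,s,ce=cv2.connectedComponentsWithStats(k,connectivity=8)
    return [(s[i].tolist(),ce[i].round(1).tolist()) for i in range(1,n) if s[i][4]>8]
for nm,im,bx in (('top',a,(262,302,170,260)),('scene',b,(225,285,160,205))):
    for k in ('red','blue','dark'): print(nm,k,comps(im,*bx,k))
cv2.imwrite('pics/z.png',np.hstack([cv2.resize(a[110:260,240:320],None,fx=4,fy=4,interpolation=2),cv2.resize(b[155:235,185:300],None,fx=4,fy=4,interpolation=2).copy()[:600,:480] if 0 else cv2.copyMakeBorder(cv2.resize(b[155:235,185:300],None,fx=4,fy=4,interpolation=2),0,280,0,0,0)]))
for uv,z in (((282,237),.117),((281,187),.159)): print(onz(c,*uv,z).round(4))
```

```text
top red [([270, 180, 21, 18, 89], [280.0, 188.6])]
top blue [([271, 170, 15, 13, 142], [277.8, 174.5]), ([274, 183, 13, 11, 117], [279.9, 188.2]), ([273, 197, 15, 34, 360], [280.1, 214.3])]
top dark [([262, 170, 10, 21, 165], [266.2, 178.4]), ([285, 170, 4, 11, 29], [286.8, 175.4]), ([275, 197, 10, 7, 32], [279.3, 200.4]), ([269, 199, 3, 4, 9], [269.7, 200.6]), ([274, 228, 16, 18, 167], [281.3, 236.8]), ([262, 249, 40, 11, 300], [281.9, 253.6])]
scene red [([235, 177, 15, 6, 27], [242.2, 179.5])]
scene blue [([225, 177, 43, 28, 342], [245.2, 192.3])]
scene dark [([254, 173, 17, 20, 54], [262.9, 179.6]), ([242, 183, 9, 11, 53], [246.1, 188.8]), ([265, 190, 16, 15, 113], [274.3, 198.5]), ([243, 194, 10, 11, 21], [247.7, 200.0])]
[ 0.4107 -0.0847  0.117 ]
[ 0.5564 -0.0803  0.159 ]
```

View pics/z.png

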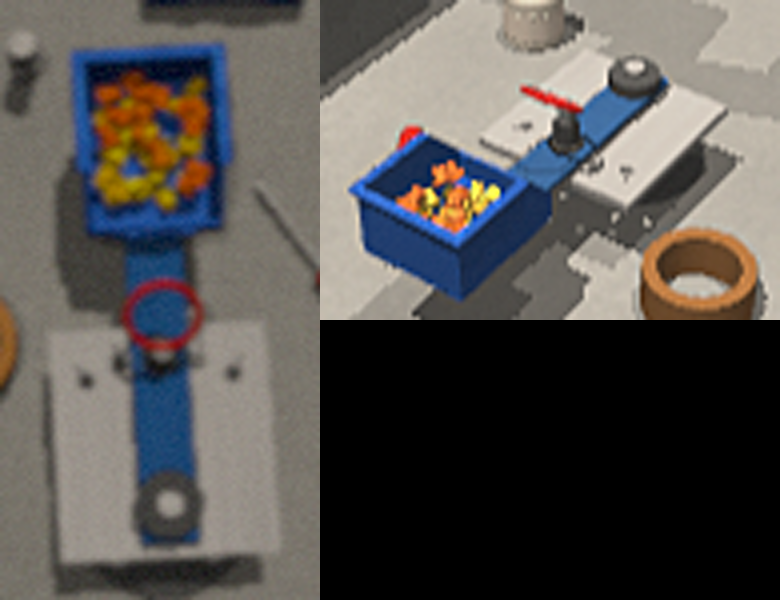

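Run:
```python
from h import *
L=lambda f:(cv2.imread(f'pics/{f}.png'),{k:(v if v.ndim else float(v)) for k,v in np.load(f'pics/{f}.npz').items()})
a,c=L('top0');b,d=L('scene0')
Q=lambda x,y:(240+(x-1.5)/4,110+(y-1.5)/4)
P=onz(c,*Q(168,503),.117);E=onz(c,*Q(163.5,314),.159);B1=onz(c,*Q(74,54),.168);B2=onz(c,*Q(222,47),.168);B3=onz(c,*Q(225,233),.168);B4=onz(c,*Q(88,240),.168)
B=(B1+B2+B3+B4)/4;print(P,E,B,B1,B2)
for X in(E,B):print(np.degrees(np.arctan2(*(X-P)[1::-1])),np.linalg.norm((X-P)[:2]))
# holes on the plate, +-15 deg
for q in(Q(85,380),Q(233,372)):h=onz(c,*q,.08);print(h,np.degrees(np.arctan2(*(h-P)[1::-1])),np.linalg.norm((h-P)[:2]))
s=ctrl.get_state();Rm=R.from_quat(s['tcp_rot']).as_matrix()
print(Rm.T@(np.array([.45,-.085,.34])-s['eef_pos']),Rm)
print(proj(d,E))
```

```text
[ 0.41549882 -0.08356855  0.117     ] [ 0.55300471 -0.07884308  0.159     ] [ 0.67993154 -0.07080151  0.168     ] [ 0.7480188  -0.01281376  0.168     ] [ 0.75306825 -0.12328914  0.168     ]
1.9682289860121203 0.1375870618568165
2.764145319114746 0.2647407361768135
[ 0.51204908 -0.02149272  0.08      ] 32.738506838384104 0.11478398269402054
[ 0.51844489 -0.13745284  0.08      ] -27.628570856185554 0.11619555992706958
[ 0.39327851 -0.44017545 -0.09786683] [[ 9.39105698e-01  3.43628201e-01 -3.84003125e-04]
 [ 3.43628198e-01 -9.39103260e-01  2.17440793e-03]
 [ 3.86569298e-04 -2.17395318e-03 -9.99997562e-01]]
[241.94241516 178.64454442]
```

Emit:
step_arm([
  {"offset":[0.393,-0.44,-0.098],"twist":17.6},
  {"offset":[0.393,-0.44,-0.098],"twist":17.6},
  {"offset":[0.393,-0.44,-0.098],"twist":17.6},
  {"offset":[0.393,-0.44,-0.098],"twist":17.6},
  {"offset":[0.393,-0.44,-0.098],"twist":17.6},
  {"offset":[0.393,-0.44,-0.098],"twist":17.6},
  {"offset":[0.393,-0.44,-0.098],"twist":17.6},
  {"offset":[0.393,-0.44,-0.098],"twist":17.6},
  {"offset":[0.393,-0.44,-0.098],"twist":17.6},
  {"offset":[0.393,-0.44,-0.098],"twist":17.6},
  {"offset":[0.393,-0.44,-0.098],"twist":17.6},
  {"offset":[0.393,-0.44,-0.098],"twist":17.6},
], gripper=0)

```text
time: 1.3
eef_pos: [0.4499, -0.0834, 0.3404]
tcp_rot: [1.0, 0.022, 0.0, -0.0]
contact_force: [0.8, 0.2, 0.6]
opening: -0.001
finger_force: 0.0
```

Emit:
step_arm([
  {"offset":[0.6,0,0]},
  {"offset":[0.6,0,0]},
  {"offset":[0.6,0,0]},
  {"offset":[0.6,0,0]},
  {"offset":[0.6,0,0]},
  {"offset":[0.6,0,0]},
  {"offset":[0.6,0,0]},
  {"offset":[0.6,0,0]},
  {"offset":[0.6,0,0]},
  {"offset":[0.6,0,0]},
  {"offset":[0.6,0,0]},
  {"offset":[0.6,0,0]},
])

```text
invalid input at $.motion[0]: expected keys offset, twist
```

Emit:
step_arm([
  {"offset":[0.6,0,0],"twist":0},
  {"offset":[0.6,0,0],"twist":0},
  {"offset":[0.6,0,0],"twist":0},
  {"offset":[0.6,0,0],"twist":0},
  {"offset":[0.6,0,0],"twist":0},
  {"offset":[0.6,0,0],"twist":0},
  {"offset":[0.6,0,0],"twist":0},
  {"offset":[0.6,0,0],"twist":0},
  {"offset":[0.6,0,0],"twist":0},
  {"offset":[0.6,0,0],"twist":0},
  {"offset":[0.6,0,0],"twist":0},
  {"offset":[0.6,0,0],"twist":0},
])

```text
time: 2.5
eef_pos: [0.966, -0.058, 0.3055]
tcp_rot: [1.0, 0.022, 0.003, -0.001]
contact_force: [0.1, -0.3, -4.8]
opening: 0.003
finger_force: 0.0
```

Emit:
step_arm([
  {"offset":[-0.1,0,0],"twist":-90},
  {"offset":[-0.1,0,0],"twist":-90},
  {"offset":[-0.1,0,0],"twist":-90},
  {"offset":[-0.1,0,0],"twist":-90},
  {"offset":[-0.1,0,0],"twist":-90},
  {"offset":[-0.1,0,0],"twist":-90},
  {"offset":[-0.1,0,0],"twist":-90},
  {"offset":[-0.1,0,0],"twist":-90},
  {"offset":[-0.1,0,0],"twist":-90},
  {"offset":[-0.1,0,0],"twist":-90},
  {"offset":[-0.1,0,0],"twist":-90},
], gripper=0.085)

```text
time: 3.6
eef_pos: [0.8655, -0.0625, 0.3232]
tcp_rot: [0.705, 0.709, 0.01, 0.011]
contact_force: [-0.8, 0.4, 0.0]
opening: 0.999
finger_force: 0.0
```

Run:
```python
from h import *
s=ctrl.get_state();print(s['eef_pos'],s['tcp_rot'],s['qpos'],s['opening'])
b,d=look('scene','scene1');w,cw=look('wrist','wrist1')
u,v=proj(d,s['eef_pos']+[0,0,.04]).astype(int);print(u,v,proj(d,s['eef_pos']))
r=35
z=cv2.resize(b[max(v-60,0):v+50,max(u-55,0):u+55],None,fx=4,fy=4,interpolation=2)
cv2.imwrite('pics/z1.png',z);cv2.imwrite('pics/w1.png',w)
T=np.array(cw['cam_to_world']);print(T.round(3))
```

```text
[ 0.86549298 -0.06245838  0.32323014] [0.70463295 0.70941403 0.00974015 0.01136972] [-0.18953959  0.6905279   0.8799012   0.00346307  1.54142062 -0.19635206] 0.9985583061585184
171 174 [173.06782574 186.54664587]
[[ 1.    -0.001 -0.031  0.862]
 [ 0.011  0.95   0.313  0.017]
 [ 0.029 -0.313  0.949  0.456]
 [ 0.     0.     0.     1.   ]]
```

View pics/z1.png

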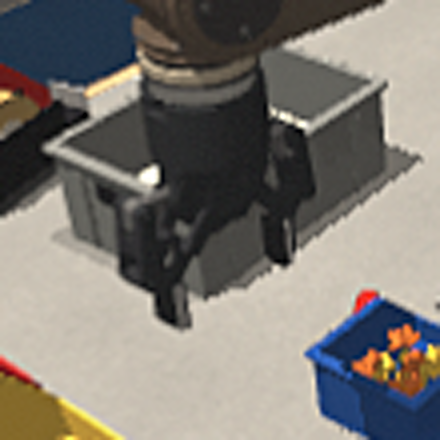

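View pics/w1.png

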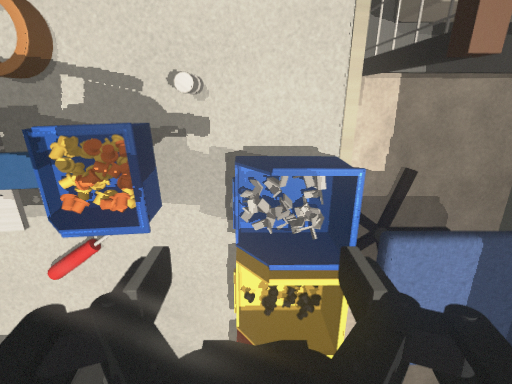

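The gripper is a linkage type that keeps straight fingers when open. The wrist view shows the bins clear below it. The commanded pose kept a slight outward tilt of about 1.7° after I pushed past reach, so I'll test whether more pushing adds tilt.

Emit:
step_arm([
  {"offset":[0,0.5,0],"twist":0},
  {"offset":[0,0.5,0],"twist":0},
  {"offset":[0,0.5,0],"twist":0},
  {"offset":[0,0.5,0],"twist":0},
  {"offset":[0,0.5,0],"twist":0},
  {"offset":[0,0.5,0],"twist":0},
  {"offset":[0,0.5,0],"twist":0},
  {"offset":[0,0.5,0],"twist":0},
  {"offset":[0,0.5,0],"twist":0},
  {"offset":[0,0.5,0],"twist":0},
], gripper=0)

```text
time: 4.7
eef_pos: [0.9915, -0.0501, 0.2667]
tcp_rot: [0.707, 0.707, 0.02, 0.023]
contact_force: [-0.4, 0.1, 0.0]
opening: 0.001
finger_force: 0.0
```

Run:
```python
from h import *
s=ctrl.get_state();print(s['eef_pos'],s['tcp_rot'],s['qpos'],R.from_quat(s['tcp_rot']).as_matrix()[:,2],s['dq'].round(2))
```

```text
[ 0.99153799 -0.05010969  0.26670253] [0.70666781 0.70688978 0.02019242 0.02279724] [-0.15367027  1.16683764  0.20999722  0.00572323  1.7041025  -0.15305155] [ 0.06076894 -0.00367253 -0.9981451 ] [ 0.01  0.06 -0.   -0.   -0.05  0.01]
```

Emit:
step_arm([
  {"offset":[0,0.1,0],"twist":0},
  {"offset":[0,0.1,0],"twist":0},
])

```text
time: 4.9
eef_pos: [1.0026, -0.0468, 0.2527]
tcp_rot: [0.706, 0.707, 0.03, 0.034]
contact_force: [0.2, 1.4, 0.1]
opening: 0.002
finger_force: 0.0
```

Emit:
step_arm([
  {"offset":[0,0.1,0],"twist":0},
  {"offset":[0,0.1,0],"twist":0},
])

```text
time: 5.1
eef_pos: [1.0126, -0.0438, 0.243]
tcp_rot: [0.706, 0.706, 0.041, 0.045]
contact_force: [-0.1, 0.8, -0.3]
opening: 0.001
finger_force: 0.0
```

Emit:
step_arm([
  {"offset":[0,0.3,0],"twist":0},
  {"offset":[0,0.3,0],"twist":0},
])

```text
time: 5.3
eef_pos: [1.0222, -0.0406, 0.2352]
tcp_rot: [0.705, 0.705, 0.051, 0.056]
contact_force: [0.6, 0.4, 0.3]
opening: 0.002
finger_force: 0.0
```

Emit:
step_arm([
  {"offset":[0,0.3,0],"twist":0},
])

```text
time: 5.4
eef_pos: [1.0295, -0.039, 0.2327]
tcp_rot: [0.704, 0.704, 0.06, 0.066]
contact_force: [0.0, 0.6, 0.3]
opening: -0.004
finger_force: 0.0
```

Emit:
step_arm([
  {"offset":[0,0.3,0],"twist":0},
])

```text
time: 5.5
eef_pos: [1.0368, -0.0373, 0.2321]
tcp_rot: [0.703, 0.703, 0.07, 0.077]
contact_force: [0.7, -0.8, 0.1]
opening: -0.001
finger_force: 0.0
```

Emit:
step_arm([
  {"offset":[0,0.3,0],"twist":0},
])

```text
time: 5.6
eef_pos: [1.0436, -0.0358, 0.233]
tcp_rot: [0.702, 0.702, 0.08, 0.087]
contact_force: [-0.2, 0.3, 0.7]
opening: -0.002
finger_force: 0.0
```

Emit:
step_arm([
  {"offset":[0,0.3,0],"twist":0},
])

```text
time: 5.7
eef_pos: [1.0501, -0.0344, 0.2352]
tcp_rot: [0.701, 0.701, 0.09, 0.098]
contact_force: [-0.4, 0.2, -0.2]
opening: -0.002
finger_force: 0.0
```

Emit:
step_arm([
  {"offset":[0,0.3,0],"twist":0},
])

```text
time: 5.8
eef_pos: [1.0562, -0.0329, 0.2387]
tcp_rot: [0.699, 0.7, 0.099, 0.108]
contact_force: [0.5, 0.2, -0.2]
opening: -0.002
finger_force: 0.0
```

Emit:
step_arm([
  {"offset":[0,0.3,0],"twist":0},
])

```text
time: 5.9
eef_pos: [1.0619, -0.0316, 0.2435]
tcp_rot: [0.698, 0.698, 0.109, 0.118]
contact_force: [-0.5, 0.5, 0.2]
opening: 0.001
finger_force: 0.0
```

Emit:
step_arm([
  {"offset":[0,0.3,0],"twist":0},
])

```text
time: 6.0
eef_pos: [1.0673, -0.0303, 0.2492]
tcp_rot: [0.696, 0.697, 0.118, 0.128]
contact_force: [0.1, 0.2, -0.5]
opening: -0.001
finger_force: 0.0
```

Emit:
step_arm([
  {"offset":[0,0.3,0],"twist":0},
])

```text
time: 6.1
eef_pos: [1.0723, -0.029, 0.2561]
tcp_rot: [0.694, 0.695, 0.127, 0.137]
contact_force: [0.1, 0.4, -0.2]
opening: 0.001
finger_force: 0.0
```

Emit:
step_arm([
  {"offset":[0,0.3,0],"twist":0},
])

```text
time: 6.2
eef_pos: [1.077, -0.0278, 0.264]
tcp_rot: [0.692, 0.693, 0.136, 0.147]
contact_force: [-0.3, -0.1, 0.8]
opening: 0.001
finger_force: 0.0
```

Emit:
step_arm([
  {"offset":[0,0.3,0],"twist":0},
])

```text
time: 6.3
eef_pos: [1.0814, -0.0266, 0.2731]
tcp_rot: [0.69, 0.691, 0.145, 0.157]
contact_force: [0.5, -0.1, 0.2]
opening: -0.002
finger_force: 0.0
```

Run:
```python
from h import *
s=ctrl.get_state();z=R.from_quat(s['tcp_rot']).as_matrix()[:,2];print(s['eef_pos'],s['qpos'],z,np.degrees(np.arccos(-z[2])),np.degrees(np.arctan2(z[1],z[0])),s['dq'].round(2))
```

```text
[ 1.0813526  -0.0266279   0.27309412] [-0.12633641  1.18164213  0.2109035   0.03871836  1.31987149 -0.12886692] [ 0.4174017  -0.0152177  -0.90859465] 24.688140167835982 -2.087974065635503 [ 0.01 -0.07 -0.    0.02 -0.21  0.01]
```

Emit:
step_arm([
  {"offset":[0,0.3,0],"twist":0},
])

```text
time: 6.4
eef_pos: [1.0853, -0.0255, 0.2831]
tcp_rot: [0.688, 0.689, 0.155, 0.166]
contact_force: [-0.0, 0.3, 0.3]
opening: -0.003
finger_force: 0.0
```

Emit:
step_arm([
  {"offset":[0,0.3,0],"twist":0},
])

```text
time: 6.5
eef_pos: [1.0889, -0.0244, 0.2941]
tcp_rot: [0.686, 0.687, 0.164, 0.176]
contact_force: [-0.3, 0.0, -0.4]
opening: -0.0
finger_force: 0.0
```

Emit:
step_arm([
  {"offset":[0,0.3,0],"twist":0},
])

```text
time: 6.6
eef_pos: [1.0921, -0.0233, 0.3059]
tcp_rot: [0.684, 0.685, 0.173, 0.185]
contact_force: [-0.1, 0.3, 0.4]
opening: 0.002
finger_force: 0.0
```

Emit:
step_arm([
  {"offset":[0,0.3,0],"twist":0},
])

```text
time: 6.7
eef_pos: [1.0949, -0.0223, 0.3186]
tcp_rot: [0.681, 0.682, 0.181, 0.194]
contact_force: [-0.3, 0.1, -0.2]
opening: -0.002
finger_force: 0.0
```

Emit:
step_arm([
  {"offset":[0,0.3,0],"twist":0},
])

```text
time: 6.8
eef_pos: [1.0972, -0.0213, 0.332]
tcp_rot: [0.679, 0.68, 0.19, 0.203]
contact_force: [-0.3, -0.9, -1.1]
opening: -0.004
finger_force: 0.0
```

Emit:
step_arm([
  {"offset":[0,0.3,0],"twist":0},
])

```text
time: 6.9
eef_pos: [1.0991, -0.0203, 0.3461]
tcp_rot: [0.676, 0.677, 0.199, 0.212]
contact_force: [-0.4, -0.1, 0.2]
opening: 0.003
finger_force: 0.0
```

Emit:
step_arm([
  {"offset":[0,0.3,0],"twist":0},
])

```text
time: 7.0
eef_pos: [1.1006, -0.0193, 0.3608]
tcp_rot: [0.673, 0.674, 0.208, 0.221]
contact_force: [-0.2, -1.0, 0.3]
opening: -0.007
finger_force: 0.0
```

Emit:
step_arm([
  {"offset":[0,0.3,0],"twist":0},
])

```text
time: 7.1
eef_pos: [1.1017, -0.0183, 0.3762]
tcp_rot: [0.67, 0.672, 0.216, 0.23]
contact_force: [-0.1, -0.2, 0.7]
opening: 0.003
finger_force: 0.0
```

```bash
cat > geo.py <<'E'
from h import *
P=np.array([.4155,-.0835,0]);psi=np.radians(2.55)
def armpt(r,z,th=0,side=0):
    a=psi+th; return P+[r*np.cos(a)-side*np.sin(a),r*np.sin(a)+side*np.cos(a),z]
def go(tip): # offsets for fingertip target (world), current orientation
    s=ctrl.get_state();M=R.from_quat(s['tcp_rot']).as_matrix();z=M[:,2]
    return (M.T@(np.array(tip)-.011*z-s['eef_pos'])).round(4)
def st():
    s=ctrl.get_state();z=R.from_quat(s['tcp_rot']).as_matrix()[:,2]
    print('t',s['time'],'tip',(s['eef_pos']+.011*z).round(4),'tilt',np.degrees(np.arccos(-z[2])).round(1),np.degrees(np.arctan2(z[1],z[0])).round(1),'q',s['qpos'].round(3),'F',s['contact_force'].round(1))
    return s,z
E
python3 - <<'E'
from geo import *
s,z=st()
E0=armpt(.137,.159);print('eye',E0)
print('pre',go(E0-z*.12+[0,0,.03]), go(E0-z*.06), go(E0+z*.02))
E
```

```text
t 7.1 tip [ 1.1083 -0.0185  0.3674] tilt 36.8 -1.7 q [-0.12   1.101  0.211  0.058  1.19  -0.126] F [-0.1 -0.2  0.7]
eye [ 0.55236434 -0.0774047   0.159     ]
pre [-0.0579 -0.5526 -0.3087] [-0.0574 -0.5705 -0.2247] [-0.0574 -0.5705 -0.1447]
```

Emit:
step_arm([
  {"offset":[-0.058,-0.553,-0.309],"twist":0},
  {"offset":[-0.058,-0.553,-0.309],"twist":0},
  {"offset":[-0.058,-0.553,-0.309],"twist":0},
  {"offset":[-0.058,-0.553,-0.309],"twist":0},
  {"offset":[-0.058,-0.553,-0.309],"twist":0},
  {"offset":[-0.058,-0.553,-0.309],"twist":0},
  {"offset":[-0.058,-0.553,-0.309],"twist":0},
  {"offset":[-0.058,-0.553,-0.309],"twist":0},
  {"offset":[-0.058,-0.553,-0.309],"twist":0},
  {"offset":[-0.058,-0.553,-0.309],"twist":0},
  {"offset":[-0.058,-0.553,-0.309],"twist":0},
  {"offset":[-0.058,-0.553,-0.309],"twist":0},
])

```text
time: 8.3
eef_pos: [0.5603, -0.0673, 0.3066]
tcp_rot: [0.67, 0.672, 0.216, 0.23]
contact_force: [-0.3, -1.3, 1.9]
opening: 0.0
finger_force: 0.0
```

Emit:
step_arm([
  {"offset":[-0.002,-0.02,-0.01],"twist":0},
  {"offset":[-0.002,-0.02,-0.01],"twist":0},
  {"offset":[-0.002,-0.02,-0.01],"twist":0},
])

```text
time: 8.6
eef_pos: [0.5403, -0.0697, 0.3036]
tcp_rot: [0.67, 0.671, 0.216, 0.231]
contact_force: [0.2, -0.7, 0.4]
opening: -0.001
finger_force: 0.0
```

Run:
```python
from geo import *
s,z=st()
w,c=look('wrist','wrist2')
E0=armpt(.137,.159);print('eye px',proj(c,E0),'pivot',proj(c,armpt(0,.117)),'tip',proj(c,s['eef_pos']+.011*z))
print(z,'to eye-6cm',go(E0-z*.06),'eye',go(E0))
```

```text
t 8.6 tip [ 0.5469 -0.0699  0.2948] tilt 36.8 -1.9 q [-0.415 -0.371  2.187  0.336  0.747 -0.596] F [ 0.2 -0.7  0.4]
eye px [169.50013879 192.07820164] pivot [-27.46271855 219.51372271] tip [252.31821351 247.82913247]
[ 0.59934577 -0.01969365 -0.80024797] to eye-6cm [-0.0047 -0.0775  0.0518] eye [-0.0048 -0.0775  0.1118]
```

View pics/wrist2.png

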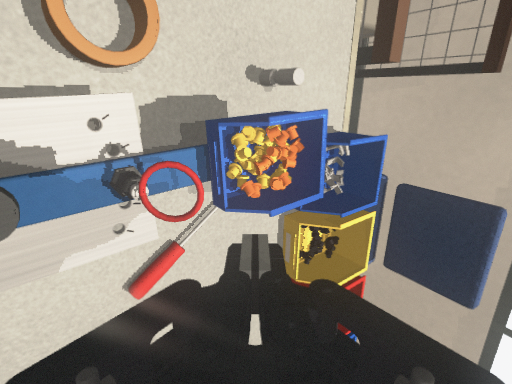

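The wrist view shows the ring centred at (171,192), against a predicted (170,192), so the pose estimate is good. The fingertips are at about (255,240). Next I'll fit the arm kinematics to check that the hook pose is reachable.

Run:
```python
from geo import *
from scipy.optimize import least_squares,brentq
D=[(.2865,1.5775,1.2785,.675,.2415),(.6905,.8799,1.5414,.8677,.3232),(1.1668,.21,1.7041,.9928,.2667),(1.1816,.2109,1.3199,1.0817,.2731),(1.101,.211,1.19,1.1019,.3762)]
A=[];y=[]
for a,b,c,r,z in D:
    s,S=a+b,a+b+c
    A+=[[np.sin(a),np.sin(s),np.cos(s),np.sin(S),1,0],[np.cos(a),np.cos(s),-np.sin(s),np.cos(S),0,1]];y+=[r,z]
p,res,rk,sv=np.linalg.lstsq(np.array(A),np.array(y),rcond=None);print(p.round(3),res,rk)
E0=armpt(.137,.159)
th=np.radians(36.8);S=np.pi-th
def ik(r,z):
    f=lambda q:[p[0]*np.sin(q[0])+p[1]*np.sin(q[0]+q[1])+p[2]*np.cos(q[0]+q[1])+p[3]*np.sin(S)+p[4]-r,p[0]*np.cos(q[0])+p[1]*np.cos(q[0]+q[1])-p[2]*np.sin(q[0]+q[1])+p[3]*np.cos(S)+p[5]-z]
    o=least_squares(f,[-.3,2.2]);q=o.x;return q.round(3),round(S-q.sum(),3),o.cost
z=np.array([.599,-.02,-.8])
for d in (-.06,-.03,0,.02,.03):
    t=E0+z*(d-.011);print(d,t.round(3),ik(np.hypot(*t[:2]),t[2]))
print(ik(.545,.3036))
```

```text
[0.442 0.571 0.017 0.24  0.009 0.239] [1.74960575e-07] 6
-0.06 [ 0.51  -0.076  0.216] (array([-0.353,  2.339]), np.float64(0.514), np.float64(4.383274229667649e-22))
-0.03 [ 0.528 -0.077  0.192] (array([-0.266,  2.322]), np.float64(0.443), np.float64(1.7940720032580983e-17))
0 [ 0.546 -0.077  0.168] (array([-0.179,  2.301]), np.float64(0.377), np.float64(2.659478141605446e-29))
0.02 [ 0.558 -0.078  0.152] (array([-0.12 ,  2.285]), np.float64(0.334), np.float64(2.661496901373153e-27))
0.03 [ 0.564 -0.078  0.144] (array([-0.091,  2.276]), np.float64(0.314), np.float64(1.8965954505880928e-26))
(array([-0.363,  2.181]), np.float64(0.681), np.float64(7.275865205954422e-23))
```

Emit:
step_arm([
  {"offset":[-0.005,-0.0775,0.01],"twist":0},
  {"offset":[-0.005,-0.0775,0.01],"twist":0},
  {"offset":[-0.005,-0.0775,0.05],"twist":0},
  {"offset":[-0.005,-0.0775,0.05],"twist":0},
  {"offset":[-0.005,-0.0775,0.05],"twist":0},
])

```text
time: 9.15
eef_pos: [0.5084, -0.0758, 0.2154]
tcp_rot: [0.671, 0.672, 0.215, 0.228]
contact_force: [1.5, 0.4, -0.0]
opening: -0.0
finger_force: 0.0
```

Run:
```python
from geo import *
s,z=st()
w,c=look('wrist','wrist3')
E0=armpt(.137,.159);M=R.from_quat(s['tcp_rot']).as_matrix()
print('eye px',proj(c,E0),'tip',proj(c,s['eef_pos']+.011*z));print(M.round(3))
h=cv2.cvtColor(w,cv2.COLOR_BGR2HSV);m=cv2.inRange(h,(0,150,70),(6,255,255))|cv2.inRange(h,(172,150,70),(180,255,255))
n,l,t,ce=cv2.connectedComponentsWithStats(m);u,v=proj(c,E0)
for i in range(1,n):
    if t[i][4]>100: print(t[i],ce[i])
# predicted ring bbox (outer radius 30)
e1=np.array([-np.sin(psi),np.cos(psi),0]);a=np.radians(52);e2=np.array([np.cos(psi)*np.sin(a),np.sin(psi)*np.sin(a),np.cos(a)])
q=np.array([proj(c,E0+.03*(np.cos(t)*e1+np.sin(t)*e2)) for t in np.linspace(0,6.28,60)]);print(q.min(0),q.max(0))
print('eye',go(E0),'eye+2cm',go(E0+.02*z))
```

```text
t 9.15 tip [ 0.515  -0.076   0.2066] tilt 36.6 -1.6 q [-0.467 -0.362  2.344  0.452  0.617 -0.768] F [ 1.5  0.4 -0. ]
eye px [255.32535888 208.30214862] tip [252.33466329 247.8016166 ]
[[ 0.004  0.803  0.595]
 [ 1.     0.008 -0.017]
 [-0.018  0.595 -0.803]]
[ 219  171   79   71 1254] [258.93221691 200.83971292]
[200 259  26  28 294] [213.9047619  274.97959184]
[372 290  42  33 546] [398.87179487 305.96153846]
[215.2992425  169.71177127] [295.58340578 243.34412494]
eye [-0.      0.0003  0.0614] eye+2cm [-0.      0.0003  0.0814]
```

View pics/wrist3.png

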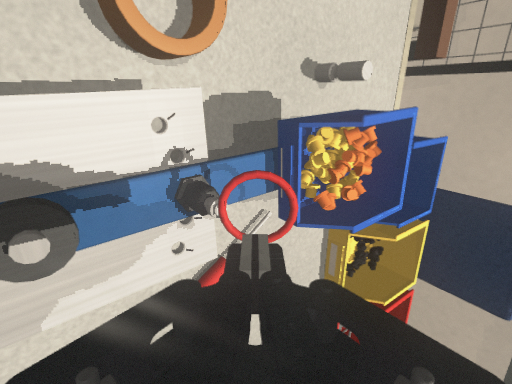

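The ring's box spans u 219–298 and v 171–242, about 2 mm farther along tool +y than predicted. Inserting with that correction.

Emit:
step_arm([
  {"offset":[0,0.003,0.025],"twist":0},
  {"offset":[0,0.003,0.045],"twist":0},
  {"offset":[0,0.003,0.055],"twist":0},
  {"offset":[0,0.003,0.065],"twist":0},
  {"offset":[0,0.003,0.075],"twist":0},
  {"offset":[0,0.003,0.085],"twist":0},
  {"offset":[0,0.003,0.085],"twist":0},
])

```text
time: 9.9
eef_pos: [0.5608, -0.0773, 0.1482]
tcp_rot: [0.671, 0.672, 0.215, 0.228]
contact_force: [-1.0, -0.2, 0.1]
opening: 0.0
finger_force: 0.0
```

Run:
```python
from geo import *
s,z=st()
w,c=look('wrist','wrist4');a,ct=look('scene','scene4')
u,v=proj(ct,s['eef_pos']).astype(int)
cv2.imwrite('pics/z4.png',np.hstack([w[100:384,130:400],cv2.resize(a[v-35:v+36,u-40:u+40],None,fx=4,fy=4,interpolation=2)]))
```

```text
t 9.9 tip [ 0.5673 -0.0775  0.1394] tilt 36.6 -1.7 q [-0.412 -0.107  2.279  0.568  0.427 -0.87 ] F [-1.  -0.2  0.1]
```

View pics/z4.png

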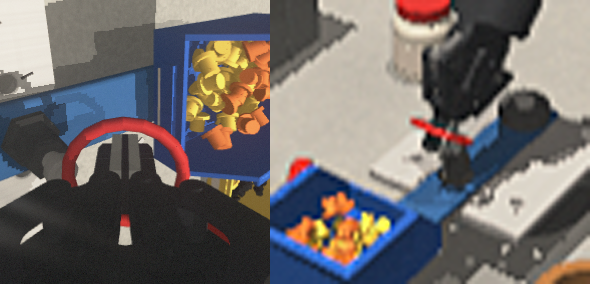

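The fingers are through the ring with no contact force. Next I'll close the gap along +y, then lift.

Emit:
step_arm([
  {"offset":[0,0.003,0],"twist":0},
  {"offset":[0,0.006,0],"twist":0},
  {"offset":[0,0.006,0],"twist":0},
])

```text
time: 10.3
eef_pos: [0.5663, -0.0776, 0.154]
tcp_rot: [0.67, 0.672, 0.216, 0.23]
contact_force: [-0.2, -0.1, -0.5]
opening: 0.0
finger_force: 0.0
```

Emit:
step_arm([
  {"offset":[0,0.0012,-0.0016],"twist":0},
  {"offset":[0,0.0024,-0.0032],"twist":0},
  {"offset":[0,0.0024,-0.0032],"twist":0},
])

```text
time: 10.6
eef_pos: [0.5656, -0.0773, 0.1572]
tcp_rot: [0.671, 0.672, 0.215, 0.229]
contact_force: [0.1, -0.6, 0.4]
opening: -0.002
finger_force: 0.0
```

Emit:
step_arm([
  {"offset":[0,0.0012,-0.0016],"twist":0},
  {"offset":[0,0.0024,-0.0032],"twist":0},
  {"offset":[0,0.0024,-0.0032],"twist":0},
])

```text
time: 10.9
eef_pos: [0.5646, -0.0768, 0.1595]
tcp_rot: [0.671, 0.672, 0.215, 0.228]
contact_force: [-1.6, -0.7, -1.8]
opening: 0.001
finger_force: 1.8
```

Emit:
step_arm([
  {"offset":[0,0.0014,-0.0014],"twist":0},
  {"offset":[0,0.0026,-0.003],"twist":0},
  {"offset":[0,0.0026,-0.003],"twist":0},
])

```text
time: 11.2
eef_pos: [0.5648, -0.0767, 0.1634]
tcp_rot: [0.671, 0.672, 0.215, 0.228]
contact_force: [-5.8, -1.2, -4.9]
opening: 0.0
finger_force: 3.5
```

Emit:
step_arm([
  {"offset":[0,0.0014,-0.0014],"twist":0},
  {"offset":[0,0.0026,-0.003],"twist":0},
  {"offset":[0,0.0026,-0.003],"twist":0},
])

```text
time: 11.5
eef_pos: [0.5648, -0.0765, 0.167]
tcp_rot: [0.671, 0.673, 0.214, 0.227]
contact_force: [-5.8, -1.6, -4.7]
opening: -0.002
finger_force: 4.0
```

Emit:
step_arm([
  {"offset":[0,0.0014,-0.0014],"twist":0},
  {"offset":[0,0.0026,-0.0032],"twist":0},
  {"offset":[0,0.0026,-0.0032],"twist":0},
])

```text
time: 11.8
eef_pos: [0.5647, -0.0763, 0.1708]
tcp_rot: [0.671, 0.673, 0.214, 0.227]
contact_force: [-5.9, -2.2, -5.6]
opening: -0.003
finger_force: 4.1
```

Emit:
step_arm([
  {"offset":[0,0.0014,-0.0014],"twist":0},
  {"offset":[0,0.0026,-0.0032],"twist":0},
  {"offset":[0,0.0026,-0.0032],"twist":0},
  {"offset":[0,0.0026,-0.0032],"twist":0},
])

```text
time: 12.2
eef_pos: [0.5647, -0.0761, 0.1744]
tcp_rot: [0.671, 0.673, 0.214, 0.226]
contact_force: [-4.9, -1.5, -7.8]
opening: 0.002
finger_force: 4.2
```

Run:
```python
from geo import *
s,z=st()
a,c=look('scene','scene5')
b0=cv2.imread('pics/scene0.png');b4=cv2.imread('pics/scene4.png')
for im in (b0,b4,a):
    h=cv2.cvtColor(im,cv2.COLOR_BGR2HSV);m=cv2.inRange(h,(0,140,70),(7,255,255))|cv2.inRange(h,(171,140,70),(180,255,255))
    n,l,t,ce=cv2.connectedComponentsWithStats(m[165:190,228:265]);print([(t[i].tolist(),(ce[i]+[228,165]).round(1).tolist()) for i in range(1,n) if t[i][4]>5])
for h in (0,.009,.014,.02): print(h,proj(c,armpt(.137,.159+h)).round(1))
```

```text
t 12.2 tip [ 0.5712 -0.0763  0.1655] tilt 36.3 -1.5 q [-0.406 -0.141  2.253  0.494  0.481 -0.786] F [-4.9 -1.5 -7.8]
[([7, 12, 15, 6, 27], [242.2, 179.5])]
[([7, 12, 15, 6, 28], [242.1, 179.6])]
[([8, 8, 14, 7, 30], [242.0, 176.3])]
0 [242.4 178.7]
0.009 [242.4 176.7]
0.014 [242.3 175.5]
0.02 [242.3 174.2]
```

Pin lifted about 14 mm with around 8 N on the finger. Swinging right along the arc, most of the way first.

Emit:
step_arm([
  {"offset":[-0.002,0,0],"twist":1},
  {"offset":[-0.005,0,0],"twist":2},
  {"offset":[-0.0095,0,0],"twist":3},
  {"offset":[-0.013,0,0],"twist":4},
  {"offset":[-0.016,0,0],"twist":5},
  {"offset":[-0.019,-0.0003,-0.0002],"twist":6},
  {"offset":[-0.022,-0.0006,-0.0004],"twist":7},
  {"offset":[-0.025,-0.001,-0.0006],"twist":8},
  {"offset":[-0.0285,-0.0014,-0.001],"twist":9},
  {"offset":[-0.0285,-0.0014,-0.001],"twist":9},
])

```text
time: 13.25
eef_pos: [0.5631, -0.1049, 0.1754]
tcp_rot: [0.722, 0.618, 0.232, 0.209]
contact_force: [-7.5, -0.2, -6.8]
opening: -0.001
finger_force: 5.1
```

```bash
cat >> geo.py <<'E'
def angle(tag): # arm angle from the bin's front rim corners in the top view
    t,c=look('top',tag);h=cv2.cvtColor(t,cv2.COLOR_BGR2HSV)
    m=cv2.inRange(h,(100,120,40),(125,255,255));m[:112]=0;m[260:]=0;m[:,:240]=0;m[:,345:]=0
    r=cv2.inRange(h,(0,140,70),(7,255,255))|cv2.inRange(h,(171,140,70),(180,255,255))
    n,l,s,ce=cv2.connectedComponentsWithStats(m);i=1+np.argmax(s[1:,4]);print(s[i])
    bl=(l==i)&(np.arange(384)[:,None]<176);q=np.argwhere(bl)[:,::-1].astype(np.float32)
    rc=cv2.minAreaRect(cv2.convexHull(q));B=onz(c,*rc[0],.16);d=B-P
    print('binrect',rc,'ang',np.degrees(np.arctan2(d[1],d[0]))-2.55)
    n,l,s,ce=cv2.connectedComponentsWithStats(r[165:215,260:310])
    for k in range(1,n):
        if s[k][4]>10:
            u,v=s[k][0]+s[k][2]/2+259.5,s[k][1]+s[k][3]/2+164.5;g=onz(c,u,v,.17)-P;print('red',s[k],np.degrees(np.arctan2(g[1],g[0]))-2.55,np.hypot(*g[:2]))
E
python3 - <<'E'
from geo import *
import shutil
s,z=st();angle('top5')
print('time',ctrl.get_state()['time'])
a,c=look('scene','scene6');
h=cv2.cvtColor(a,cv2.COLOR_BGR2HSV);m=cv2.inRange(h,(0,140,70),(7,255,255))|cv2.inRange(h,(171,140,70),(180,255,255))
n,l,t,ce=cv2.connectedComponentsWithStats(m[150:190,215:265]);print([(t[i].tolist(),(ce[i]+[215,150]).round(1).tolist()) for i in range(1,n) if t[i][4]>5])
for th in (-.15,-.2,-.262): print(th,[proj(c,armpt(.137,.159+h,th)).round(1).tolist() for h in (0,.014,.02)])
# compare the initial top picture with same method
t0=cv2.imread('pics/top0.png');hh=cv2.cvtColor(t0,cv2.COLOR_BGR2HSV);m=cv2.inRange(hh,(100,120,40),(125,255,255));m[:112]=0;m[176:]=0;m[:,:240]=0;m[:,345:]=0
n,l,s,ce=cv2.connectedComponentsWithStats(m);i=1+np.argmax(s[1:,4]);print(cv2.minAreaRect(cv2.convexHull(np.argwhere(l==i)[:,::-1].astype(np.float32))))
E
```

```text
t 13.25 tip [ 0.5697 -0.1051  0.1665] tilt 36.4 -1.6 q [-0.47  -0.132  2.243  0.55   0.508 -0.728] F [-7.5 -0.2 -6.8]
[275 121  43  60 860]
binrect ((295.0218505859375, 149.33624267578125), (38.32748031616211, 54.05495834350586), 7.594642639160156) ang -11.344341327020889
red [20 15 10 16 39] -5.203758468536973 0.13791484324953943
red [38 20  3  5 11] -21.803446133605252 0.14748977078091172
time 13.3
[([15, 20, 15, 7, 31], [236.9, 173.6])]
-0.15 [[238.0, 176.5], [238.0, 173.3], [238.0, 172.0]]
-0.2 [[236.7, 175.7], [236.7, 172.5], [236.7, 171.2]]
-0.262 [[235.2, 174.6], [235.2, 171.5], [235.1, 170.1]]
((278.02349853515625, 148.44613647460938), (53.76768493652344, 38.36794662475586), 86.98721313476562)
```

Emit:
step_arm([
  {"offset":[-0.003,0,-0.0002],"twist":1},
  {"offset":[-0.006,0,-0.0005],"twist":2},
  {"offset":[-0.009,0,-0.0008],"twist":3},
  {"offset":[-0.011,0,-0.001],"twist":3},
  {"offset":[-0.011,0,-0.001],"twist":3},
])

```text
time: 13.85
eef_pos: [0.561, -0.1153, 0.1752]
tcp_rot: [0.738, 0.599, 0.237, 0.203]
contact_force: [-7.2, -0.0, -6.8]
opening: 0.002
finger_force: 5.1
```

Run:
```python
from geo import *
s,z=st();angle('top6');print(R.from_quat(s['tcp_rot']).as_matrix().round(3))
c0=ctrl.calibration('top');d=onz(c0,278.02,148.446,.16)-P;print('base',np.degrees(np.arctan2(d[1],d[0]))-2.55)
a,c=look('scene','scene7');
h=cv2.cvtColor(a,cv2.COLOR_BGR2HSV);m=cv2.inRange(h,(0,140,70),(7,255,255))|cv2.inRange(h,(171,140,70),(180,255,255))
n,l,t,ce=cv2.connectedComponentsWithStats(m[150:190,215:265]);print([(t[i].tolist(),(ce[i]+[215,150]).round(1).tolist()) for i in range(1,n) if t[i][4]>5])
w,c=look('wrist','wrist7')
```

```text
t 13.85 tip [ 0.5675 -0.1155  0.1663] tilt 36.3 -1.5 q [-0.495 -0.13   2.242  0.57   0.52  -0.713] F [-7.2 -0.  -6.8]
[280 121  46  60 885]
binrect ((301.2500305175781, 150.25), (38.242645263671875, 53.73582077026367), 11.309932708740234) ang -15.501200778327675
red [24 15 10 17 39] -10.085072114622033 0.1374798571763391
[[ 0.17   0.787  0.592]
 [ 0.98  -0.201 -0.015]
 [ 0.107  0.583 -0.805]]
base -0.035652192838959706
[([13, 18, 15, 9, 35], [235.0, 172.6])]
```

Arm is at about -15° by both views. Lowering the pin.

Emit:
step_arm([
  {"offset":[-0.0003,-0.0017,0.0024],"twist":0},
  {"offset":[-0.0006,-0.0035,0.0048],"twist":0},
  {"offset":[-0.001,-0.0052,0.0072],"twist":0},
  {"offset":[-0.0013,-0.007,0.0097],"twist":0},
  {"offset":[-0.0013,-0.007,0.0097],"twist":0},
])

```text
time: 14.5
eef_pos: [0.5612, -0.1154, 0.1633]
tcp_rot: [0.738, 0.599, 0.237, 0.203]
contact_force: [-9.9, 1.6, -5.6]
opening: 0.003
finger_force: 5.4
```

Emit:
step_arm([
  {"offset":[-0.0003,-0.0017,0.0024],"twist":0},
  {"offset":[-0.0004,-0.0023,0.0032],"twist":0},
  {"offset":[-0.0004,-0.0023,0.0032],"twist":0},
])

```text
time: 14.8
eef_pos: [0.5615, -0.1153, 0.1601]
tcp_rot: [0.737, 0.599, 0.237, 0.203]
contact_force: [-10.4, 2.3, -2.9]
opening: 0.001
finger_force: 5.7
```

Run:
```python
from geo import *
s,z=st();angle('top7')
a,c=look('scene','scene8');
h=cv2.cvtColor(a,cv2.COLOR_BGR2HSV);m=cv2.inRange(h,(0,140,70),(7,255,255))|cv2.inRange(h,(171,140,70),(180,255,255))
n,l,t,ce=cv2.connectedComponentsWithStats(m[150:190,215:265]);print([(t[i].tolist(),(ce[i]+[215,150]).round(1).tolist()) for i in range(1,n) if t[i][4]>5])
print([proj(c,armpt(.137,.159+q,-.262)).round(1).tolist() for q in (0,.009)])
```

```text
t 14.8 tip [ 0.568  -0.1155  0.1513] tilt 36.4 -1.5 q [-0.494 -0.105  2.251  0.607  0.49  -0.755] F [-10.4   2.3  -2.9]
[280 121  46  60 904]
binrect ((301.2500305175781, 150.25), (38.242645263671875, 53.73582077026367), 11.309932708740234) ang -15.501200778327675
red [23 16 11 16 40] -9.55153679009087 0.13583170877119433
[([13, 22, 15, 8, 33], [235.0, 175.9])]
[[235.2, 174.6], [235.2, 172.6]]
```

The ring is at row 175.9, against about 175.5 expected when seated, so the pin is down. Unloading the finger by moving it to the ring centre.

Emit:
step_arm([
  {"offset":[0,-0.002,0.0005],"twist":0},
  {"offset":[0,-0.004,0.001],"twist":0},
  {"offset":[0,-0.006,0.002],"twist":0},
  {"offset":[0,-0.008,0.002],"twist":0},
  {"offset":[0,-0.008,0.002],"twist":0},
])

```text
time: 15.4
eef_pos: [0.5591, -0.1158, 0.1572]
tcp_rot: [0.737, 0.597, 0.239, 0.208]
contact_force: [0.5, 0.2, 0.4]
opening: -0.003
finger_force: 0.0
```

Run:
```python
from geo import *
s,z=st()
E1=armpt(.139,.160,-.262);M=R.from_quat(s['tcp_rot']).as_matrix()
print('eye rel. tip (tool)',(M.T@(E1-s['eef_pos']-.011*z)).round(4))
w,c=look('wrist','wrist9');a,ct=look('scene','scene9')
h=cv2.cvtColor(a,cv2.COLOR_BGR2HSV);m=cv2.inRange(h,(0,140,70),(7,255,255))|cv2.inRange(h,(171,140,70),(180,255,255))
n,l,t,ce=cv2.connectedComponentsWithStats(m[150:190,215:265]);print([(t[i].tolist(),(ce[i]+[215,150]).round(1).tolist()) for i in range(1,n) if t[i][4]>5])
u,v=proj(ct,s['eef_pos']).astype(int)
cv2.imwrite('pics/z9.png',np.hstack([w[100:384,130:400],cv2.resize(a[v-35:v+36,u-40:u+40],None,fx=4,fy=4,interpolation=2)]))
```

```text
t 15.4 tip [ 0.5657 -0.116   0.1484] tilt 36.9 -2.0 q [-0.497 -0.108  2.263  0.625  0.475 -0.776] F [0.5 0.2 0.4]
eye rel. tip (tool) [ 0.0012 -0.005  -0.018 ]
[([13, 22, 15, 8, 36], [235.2, 176.0])]
```

View pics/z9.png

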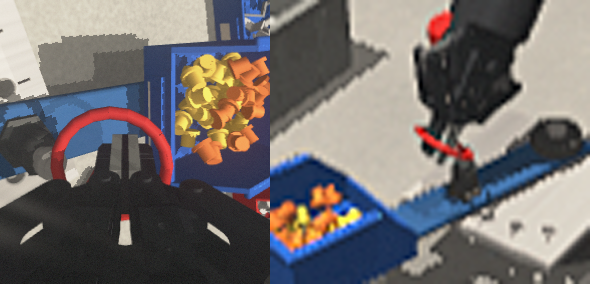

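The fingers are free inside the ring, about 5 mm outward of centre. Recentring, then withdrawing along the finger axis.

Emit:
step_arm([
  {"offset":[0.001,-0.003,0],"twist":0},
  {"offset":[0.001,-0.005,0],"twist":0},
  {"offset":[0.001,-0.005,-0.01],"twist":0},
  {"offset":[0.001,-0.005,-0.02],"twist":0},
  {"offset":[0.001,-0.005,-0.035],"twist":0},
  {"offset":[0.001,-0.005,-0.055],"twist":0},
  {"offset":[0.001,-0.005,-0.08],"twist":0},
  {"offset":[0.001,-0.005,-0.1],"twist":0},
  {"offset":[0.001,-0.005,-0.1],"twist":0},
])

```text
time: 16.4
eef_pos: [0.4946, -0.1118, 0.2366]
tcp_rot: [0.736, 0.598, 0.239, 0.209]
contact_force: [0.8, 0.5, 0.3]
opening: 0.003
finger_force: 0.0
```

Run:
```python
from geo import *
s,z=st();angle('top9')
a,c=look('scene','scene10')
h=cv2.cvtColor(a,cv2.COLOR_BGR2HSV);m=cv2.inRange(h,(0,140,70),(7,255,255))|cv2.inRange(h,(171,140,70),(180,255,255))
n,l,t,ce=cv2.connectedComponentsWithStats(m[150:190,215:265]);print([(t[i].tolist(),(ce[i]+[215,150]).round(1).tolist()) for i in range(1,n) if t[i][4]>5])
w,c=look('wrist','wrist10')
h=cv2.cvtColor(w,cv2.COLOR_BGR2HSV);m=cv2.inRange(h,(0,150,70),(6,255,255))|cv2.inRange(h,(172,150,70),(180,255,255))
n,l,t,ce=cv2.connectedComponentsWithStats(m);print([x.tolist() for x in t[1:] if x[4]>150])
def bb(th,hh):
    e1=np.array([-np.sin(psi+th),np.cos(psi+th),0]);k=np.radians(52);e2=np.array([np.cos(psi+th)*np.sin(k),np.sin(psi+th)*np.sin(k),np.cos(k)]);E=armpt(.139,.159+hh,th)
    q=np.array([proj(c,E+.03*(np.cos(t)*e1+np.sin(t)*e2)) for t in np.linspace(0,6.28,60)]);return q.min(0).round(1),(q.max(0)-q.min(0)).round(1)
for th in(-.24,-.262,-.28):print(th,bb(th,0),bb(th,.009))
```

```text
t 16.4 tip [ 0.5012 -0.112   0.2278] tilt 37.0 -2.1 q [-0.573 -0.409  2.338  0.497  0.7   -0.666] F [0.8 0.5 0.3]
[280 121  46  61 912]
binrect ((301.03338623046875, 150.24639892578125), (38.32230758666992, 53.914642333984375), 12.264772415161133) ang -15.361190155929375
red [24 16 19 11 52] -14.925840147753515 0.14557452559706088
red [25 28 16  6 32] -16.99588808941613 0.11797259492607204
[([17, 0, 10, 3, 20], [236.8, 150.6]), ([13, 22, 15, 8, 33], [235.2, 175.4])]
[[220, 164, 72, 80, 1321], [354, 237, 87, 87, 3948], [203, 252, 24, 34, 271]]
-0.24 (array([217.9, 158.2]), array([73.4, 71.4])) (array([223.5, 158.9]), array([75.7, 73.5]))
-0.262 (array([218.2, 162. ]), array([73.1, 71.3])) (array([223.7, 162.8]), array([75.4, 73.4]))
-0.28 (array([218.3, 165.1]), array([72.9, 71.1])) (array([223.9, 166. ]), array([75.2, 73.2]))
```

```bash
python3 -c "
from plant import ctrl;print(ctrl.sign_off())"
```

```text
the job is handed in; nothing more can be done
None
```

I handed the job in at about 16.5 s. By the camera measurements the swivel arm stands one hole to the right, towards the crate (about -15°), with the pin fully down and the finger out of the ring. I read no more than about 11 N on the tool, and nothing else was touched as far as I could see. The moves can't tilt the tool, so I got the 37° hooking tilt by repeatedly pushing the arm past its outer reach over the table, with the elbow at its lower joint limit (one reading was 0.000003 rad under it).

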